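Fetch the wax tin from behind the bottles

ROBOT

A 7-joint arm with a two-finger parallel gripper is mounted at the origin on the work surface. World frame = base frame: x ahead of the robot, y to its left, z up, the work surface at z = 0. Lengths are in m, angles in rad, forces in N, time in s.
With the tool pointing down it reaches from about 0.425 to 1.025 m from the base axis. Payload 3.6 kg.
Tool frame: the origin (TCP) lies on the centre line of the jaws, within the pads' length; the fingertips stand 17 mm ahead of it and the grasp point (between the pads) lies 2 mm behind it; z points along the fingers, y is the direction in which the jaws open and shut (so a half turn about z gives the same grasp; the last joint's range is limited). The gripper opens to 85 mm and grips with 20 to 120 N. Pads are 22 mm wide; open, the fingers measure 114 mm over their backs; the gripper's body (76 mm by 85 mm) begins 54 mm behind the grasp point. The pads swing forward as they close: fully open they stand 13 mm farther back than shut.
Start: joints at [1.121, 0.591, 0.048, 1.609, -0.033, 0.943, -0.034], TCP at [0.253, -0.68, 0.248] pointing down, gripper open.
Joint ranges: [-2.69, 2.69], [-0.47, 2.24], [-1.27, 1.36], [0.19, 2.51], [-1.53, 4.68], [0.08, 2.07], [-3.09, 3.09]. Speed limits (rad/s): [2.57, 2.57, 3.14, 3.14, 3.14, 3.14, 3.14].

INTERFACE

Orientations are given as [roll, pitch, yaw] about the fixed x, y, z axes, in that order (R = Rz(yaw) Ry(pitch) Rx(roll)).
In Python, from station import env gives the robot as it stands.
- The arm moves only by the shell command python3 -m inch 'ROWS' [FORCE]. ROWS is a JSON object of lists of equal length, an entry for each row: "xyz": the shift along the tool's x, y, z in m, a list of three; "yaw": the turn about the tool's z in rad; "hand": the opening, from 0 (shut) to 1 (fully open). In form: {"xyz": [[dx, dy, dz], ...], "yaw": [yaw, ...], "hand": [hand, ...]}. A call has 1 to 8 rows; each row is the pose to reach, as a shift and turn from the pose commanded when the call began, along the tool's axes at that moment; what a row does not reach only later rows make up. A row lasts 1/12 s, in which the tool goes at most 41.7 mm and 7.16 degrees, less where a joint would pass 70% of its speed; a pose out of reach is approached as far as the arm can. A call with a gripper value outside its range is refused whole. The fingers move at their own pace and stop on an object; FORCE is the grip in N (left out, the last holds). Time passes only in rows, so rows that repeat a pose let the fingers close. It gives the time, the measured TCP pose, the force and the opening at its end, in the units of the state.
- env.observe(): the state, without advancing time (a new reading comes with each control period).
- env.grab_frame(name): name is "scene" or "top" or "wrist"; returns a dict with "color" (420x560x3 uint8, red, green, blue), "depth" (420x560 float32, m along the optical axis (not along the pixel's ray), 0 where there is no reading), "mtx" (3x3 intrinsics, pixels), "dist" ([k1, k2, p1, p2, k3] as OpenCV has them; the pictures are not rectified), "origin" and "attitude" of the camera in the world; the wrist camera has in their place "tool_from_camera" (4x4, takes a point from camera to tool coordinates, whose origin is the TCP and whose axes are the flange's). Camera axes: x right, y down, z forward; pixel columns grow to the right and rows downward; lengths in m; the calibration is good to about 2 mm. A picture is of the moment at which its call begins: read the wrist's pose just before it.
- env.sign_off(): hands the job in, once; it reports no verdict.
The state is a dict: "t": time; "q": joint angles; "qvel": joint speeds; "joint_torque": joint torques, N m; "tool_pos": TCP position; "orientation": TCP orientation; "ft_force": force on the tool from outside, world axes, zero at the start; "torque": the same for the moment, N m; "opening": finger opening in m.
Only numpy, scipy, OpenCV 4.12 (cv2) and the standard library are available. Lean on these libraries where they do the work, as an engineer would, in place of code of your own. Each camera call takes 0.05 s, during which the arm holds its last target. There are 200 camera calls.

TASK

The wax tin at the back of the plywood finishing tray is boxed in by the round bottle, the square can and the flat flask. To make room, stand all three upright together on the steel drip tray; then take out the tin and set it upright, wholly on the round cork mat; then put each of the three back, upright, where it stood in the finishing tray. Knock nothing over, and do not push the wooden bowl or the sanding block about.

Things in the scene. Friction and masses are not known exactly. Their poses are not given: they have to be found in the camera images.
- oil_bottle: Closed round amber glass bottle with a paper label, about 0.2 to 0.4 kg, standing in the finishing tray: body 58 mm across, sloping shoulder from 90 mm, neck 26 mm across, and a black round screw cap 32 mm across from 114 to 142 mm above its underside. It can be lifted by the cap. Origin: centre of the underside, z up along its axis.
- spirit_can: Closed square tin-plate can with a paper label, about 0.22 to 0.42 kg, standing in the finishing tray: 56 x 56 mm (58 mm over its rims), flat top at 108 mm, and a dark round screw cap in the middle of the top, 33 mm across, from 108 to 136 mm above its underside. It can be lifted by the cap. Origin: centre of the underside, z up, x and y along its sides.
- glue_flask: Closed flat oval grey plastic flask, about 0.17 to 0.33 kg, standing in the finishing tray: 42 mm thick along its x, 63 mm wide along its y, shoulders at 112 mm, neck 26 mm across, and a white round cap 30 mm across from 124 to 154 mm above its underside. It can be lifted by the cap. Origin: centre of the underside, z up.
- wax_tin: Squat round metal tin with a press-on lid, closed, about 0.12 kg: 60 mm across, 40 mm high; it stands at the back of the finishing tray, 7 to 10 mm from the back board, with one of the three containers close (about 6 to 15 mm) on its left, one on its right and one in front of it. Once they are gone it can be gripped across the tray, along the tray's y. Origin: centre of the underside, z up.
- finish_tray: Plywood finishing tray, fixed to the bench, 200 mm deep (its x) and 250 mm wide (its y), floor 8 mm thick. Back board (+x side) and both side boards 9 mm thick, 55 mm high from the bench; at the front (-x, towards the robot) only a low strip, 14 mm high. Origin: centre of its underside, on the bench. The wax tin stands near its x = +47 mm, y = 0; the three containers stand near (-21, 0), (47, 68) and (47, -68) mm, any one in any of these places.
- drip_tray: Shallow empty steel drip tray, fixed to the bench, 284 mm long (its x) and 130 mm wide (its y), floor 3 mm thick, rim 3 mm thick and 14 mm high from the bench. The side area for the three containers: they fit in a row along its x, 85 mm apart. Origin: centre of its underside.
- cork_mat: Round cork mat, fixed to the bench, 90 mm across, 6 mm thick, empty at the start. Origin: centre of its underside.
- bowl: Bystander: carved light wooden bowl, 110 mm across, 42 mm high, standing on the bench about 130 mm beyond (+x) the centre of the cork mat. Leave it where it is. Origin: centre of the underside.
- sanding_block: Bystander: cork sanding block, 70 x 40 x 28 mm, lying in the front left corner of the finishing tray near its x = -50, y = +86 mm. Leave it where it is. Origin: centre of the underside.
Mind the look-alikes: they are no part of the job. What is shaped like the oil_bottle but purple or red is not meant. Of the things that look like the cork_mat, the largest one is meant.

How it is judged:
On the way, in this order (a step that is already met when the one before it is completed fails the run):
1. round bottle, square can and flat flask all stand upright together on the drip tray, the tin still in its place (x of oil_bottle in the frame of drip_tray between -0.14 and 0.14 m and y of oil_bottle in the frame of drip_tray between -0.063 and 0.063 m and z of oil_bottle in the frame of drip_tray between -0.003 and 0.01 m and angle between each of oil_bottle, spirit_can, glue_flask's own z axis and vertical below 0.12 rad and x of spirit_can in the frame of drip_tray between -0.14 and 0.14 m and y of spirit_can in the frame of drip_tray between -0.063 and 0.063 m and z of spirit_can in the frame of drip_tray between -0.003 and 0.01 m and x of glue_flask in the frame of drip_tray between -0.14 and 0.14 m and y of glue_flask in the frame of drip_tray between -0.063 and 0.063 m and z of glue_flask in the frame of drip_tray between -0.003 and 0.01 m and distance of wax_tin from where it was at the start of the episode below 0.03 m), for 0.2 s.
2. the tin stands upright, wholly on the cork mat (horizontal distance between wax_tin and cork_mat below 0.015 m and z of wax_tin in the frame of cork_mat between 0.002 and 0.01 m and angle between wax_tin's own z axis and vertical below 0.1 rad), for 0.2 s.
At the end, for the whole second after the job is handed in: The wax tin stands upright and at rest on the cork mat, its centre within 15 mm of the mat's centre (so wholly on it); round bottle, square can and flat flask each stand upright and at rest within 15 mm of where they stood at the start (all of step 2 and linear speed of each of wax_tin, oil_bottle, spirit_can, glue_flask below 0.02 m/s and distance of each of oil_bottle, spirit_can, glue_flask from where it was at the start of the episode below 0.015 m and angle between each of oil_bottle, spirit_can, glue_flask's own z axis and vertical below 0.1 rad); the robot touches nothing.
It fails at once if a container or the wax tin is tipped over (more than 0.6 rad) (angle between any of oil_bottle, spirit_can, glue_flask, wax_tin's own z axis and vertical above 0.6 rad).
It fails at once if the wooden bowl is pushed more than 30 mm from its place (distance of bowl from where it was at the start of the episode above 0.03 m).
It fails at once if the sanding block is pushed more than 30 mm from its place (distance of sanding_block from where it was at the start of the episode above 0.03 m).
It also fails if it takes over 147 s, if anything falls off the work surface, if the arm or the gripper's body presses on something with over 40 N, if the wrist force passes 120 N, or if a joint passes its speed limit or range.

## Working session

There is one attempt and no reset: what is moved stays moved. The work goes in short steps, Python scripts to look and compute and a shell command to move; the robot and the scene stay as the last step left them, time stands still between calls to the robot, and variables do not carry over. Pictures are saved under pics/ and viewed, about 12 in all and at most 16, crops included, and the job is handed in when it is done.

```bash
ls; mkdir -p pics
cat > h.py <<'E'
import numpy as np,cv2,pickle
from scipy.spatial.transform import Rotation as R
from station import env
def grab(n,tag):
    s=env.observe(); f=env.grab_frame(n); f['s']=s
    cv2.imwrite(f'pics/{tag}.png',f['color'][:,:,::-1]); pickle.dump(f,open(f'{tag}.pkl','wb')); return f
def cam(f):
    if 'tool_from_camera' in f:
        s=f['s'];T=np.eye(4);T[:3,:3]=R.from_euler('xyz',s['orientation']).as_matrix();T[:3,3]=s['tool_pos']
        T=T@np.array(f['tool_from_camera']);return T[:3,:3],T[:3,3]
    a=np.array(f['attitude']); 
    A=a if a.shape==(3,3) else R.from_euler('xyz',a).as_matrix()
    return A,np.array(f['origin'])
def ray(f,u,v):
    A,o=cam(f);p=cv2.undistortPoints(np.array([[[u,v]]],float),np.array(f['mtx']),np.array(f['dist']))[0,0]
    return o,A@np.array([p[0],p[1],1])
def at_z(f,u,v,z):
    o,d=ray(f,u,v);return o+d*(z-o[2])/d[2]
def at_d(f,u,v):
    o,d=ray(f,u,v);return o+d*f['depth'][int(v),int(u)]
def proj(f,P):
    A,o=cam(f);P=(np.atleast_2d(P)-o)@A
    return cv2.projectPoints(P,np.zeros(3),np.zeros(3),np.array(f['mtx']),np.array(f['dist']))[0][:,0]
def cloud(f):
    h,w=f['depth'].shape;g=np.stack(np.meshgrid(np.arange(w),np.arange(h)),-1).reshape(-1,1,2).astype(float)
    p=cv2.undistortPoints(g,np.array(f['mtx']),np.array(f['dist']))[:,0]
    A,o=cam(f);d=f['depth'].reshape(-1,1);P=o+(np.c_[p,np.ones(len(p))]*d)@A.T
    P[d[:,0]==0]=np.nan
    return P.reshape(h,w,3)
E
python3 - <<'E'
from h import *
for n in ['top','scene']:
    f=grab(n,n+'0');print(n,f['origin'],f['attitude'],f['mtx'],f['dist'])
print(f['s'])
E
```

```text
pics
top [ 0.34735209 -0.00825424  1.22715262] [-3.0162984  -0.0163632  -1.57027693] [[517.31611019   0.         281.57665272]
 [  0.         517.31611019 209.31173878]
 [  0.           0.           1.        ]] [0.00113919 0.         0.         0.         0.        ]
scene [ 1.16864437 -0.58156202  0.86787481] [-2.33279442 -0.01105665  0.88319841] [[530.92478087   0.         271.62912555]
 [  0.         530.92478087 208.045271  ]
 [  0.           0.           1.        ]] [0.02071394 0.         0.         0.         0.        ]
{'t': 0.05, 'q': array([ 1.12149882,  0.59210424,  0.04828869,  1.60980528, -0.03328961,
        0.94271638, -0.03369417]), 'qvel': array([-0.00090321, -0.00090115,  0.00256466, -0.00392413, -0.00071838,
       -0.00022267,  0.00105993]), 'joint_torque': array([ 2.96268146e-03, -5.50454807e+01,  1.55397199e+00, -1.99020213e+01,
        9.67276603e-03,  3.89595138e-03, -2.07001682e-05]), 'tool_pos': array([ 0.25228604, -0.67885459,  0.24715774]), 'orientation': array([-3.13936736e+00,  1.27000182e-04,  3.55899856e-01]), 'ft_force': array([ 0.00809124, -0.38596406, -1.12721875]), 'torque': array([-0.01998908, -0.01050136,  0.02605758]), 'opening': 0.08554254001205129}
```

View pics/top0.png

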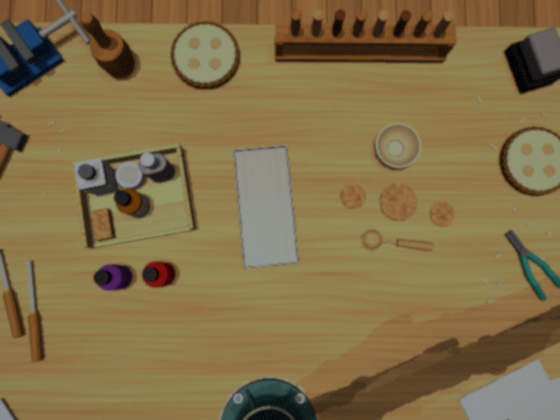

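View pics/scene0.png

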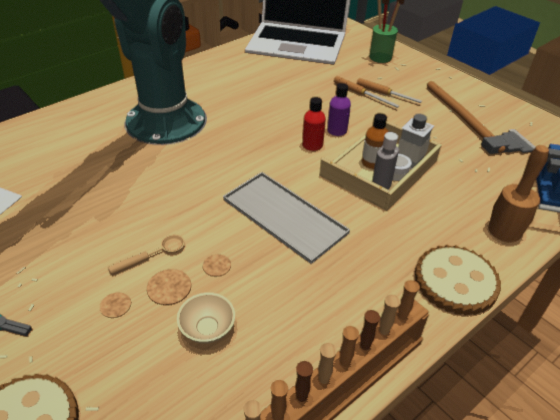

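The amber bottle is at top-view (131,203), with the can at (91,174), flask at (155,167) and tin at (129,175). The look-alike bottles are purple (113,277) and red (158,274). The cork rounds are at (353,197), (398,202), which is the largest and so the mat, and (441,214). The drip tray is at (266,207) and the bowl at (398,146). I'll check these in one close crop.

Run:
```python
from h import *
f=pickle.load(open('top0.pkl','rb'));g=pickle.load(open('scene0.pkl','rb'))
c=f['color'][:,:,::-1]
a=cv2.resize(c[135:295,60:310],None,fx=3.2,fy=3.2,interpolation=cv2.INTER_CUBIC)
cv2.imwrite('pics/c1.png',a[:600])
c2=g['color'][:,:,::-1]
cv2.imwrite('pics/c2.png',cv2.resize(c2[80:230,280:460],None,fx=4,fy=4,interpolation=cv2.INTER_CUBIC))
P=cloud(f)
# drip tray corners approx
for n,(u,v) in dict(bottlecap=(124,199),can=(86,171),flask=(148,160),tin=(129,175),mat=(398,202),bowl=(398,146),drip=(266,207)).items(): print(n,at_d(f,u,v).round(3))
```

```text
bottlecap [0.504 0.305 0.148]
can [0.564 0.388 0.145]
flask [0.585 0.254 0.161]
tin [0.574 0.324 0.05 ]
mat [ 0.52  -0.307  0.005]
bowl [ 0.657 -0.311  0.006]
drip [ 0.508  0.009 -0.001]
```

View pics/c1.png

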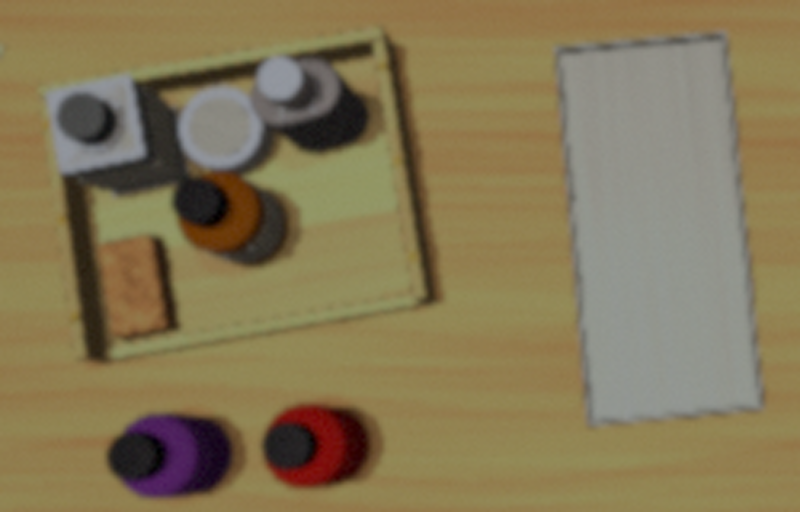

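View pics/c2.png

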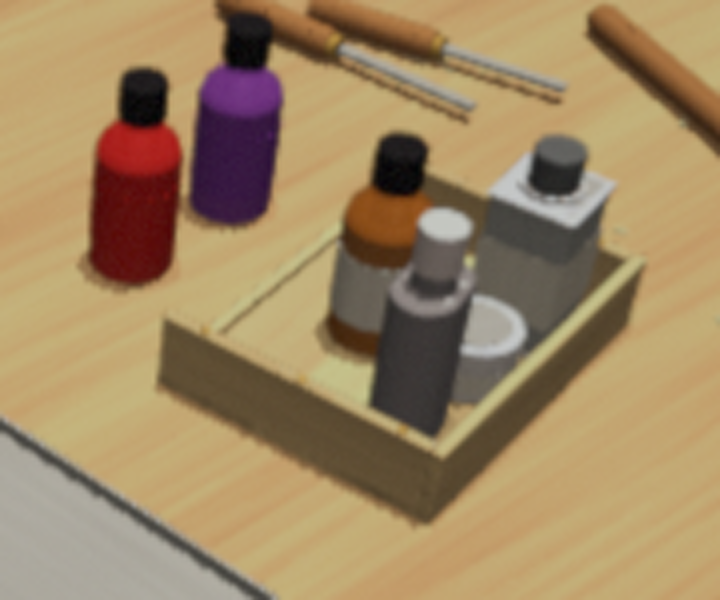

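The crops confirm the choice: can at left-back, flask at right-back, and amber bottle in front of the tin. In c1 the caps are at can (86,117), flask (281,80) and bottle (201,200). The purple and red bottles stand outside the tray. Next I'll compute poses.

Run:
```python
from h import *
f=pickle.load(open('top0.pkl','rb'));g=pickle.load(open('scene0.pkl','rb'))
q=lambda u,v,z:at_z(f,60+u/3.2,135+v/3.2,z)[:2].round(4)
s=lambda u,v,z:at_z(g,280+u/4,80+v/4,z)[:2].round(4)
print('can',q(86,117,.144),s(559,148,.144));print('flask',q(281,80,.162),s(445,222,.162));print('bottle',q(201,200,.150),s(402,148,.150))
print('tin',q(222,128,.048),s(484,324,.048))
d=np.array([q(*p,.014) for p in [(556,47),(726,35),(765,408),(592,425)]]);print('drip',d.mean(0),np.linalg.norm(d[0]-d[3]),np.linalg.norm(d[0]-d[1]),np.arctan2(*(d[0]+d[1]-d[2]-d[3])[::-1]))
t=[q(43,88,.055),q(384,30,.055)];print('tray back',t,np.arctan2(*(t[0]-t[1])[::-1])-np.pi/2, np.linalg.norm(t[0]-t[1]))
b=cv2.cvtColor(f['color'],cv2.COLOR_RGB2HSV);roi=f['color'].astype(int)
P=cloud(f)
m=(roi[:,:,0]-roi[:,:,2]<200)
print('mat',at_z(f,398,202,.006),[at_z(f,u,v,.006)[:2].round(3) for u,v in[(379.5,202),(416.5,202),(398,183.5),(398,220.5)]], at_z(g,169,286,.006))
st=env.observe();print(st['tool_pos'])
```

```text
can [0.5633 0.3863] [0.5652 0.3872]
flask [0.5848 0.2543] [0.5876 0.2546]
bottle [0.5071 0.3067] [0.5115 0.3056]
tin [0.5747 0.3235] [0.5804 0.3273]
drip [0.5088   0.008525] 0.282643697966185 0.12767666192378307 0.10274627335251199
tray back [array([0.602 , 0.4503]), array([0.6458, 0.2077])] 0.17861991794958643 0.24652220995277485
mat [ 0.51954272 -0.30673166  0.006     ] [array([ 0.519, -0.262]), array([ 0.52 , -0.351]), array([ 0.564, -0.308]), array([ 0.475, -0.305])] [ 0.52346907 -0.30900997  0.006     ]
[ 0.25232953 -0.67889915  0.24722068]
```

```bash
cat > go.py <<'E'
# print tool-frame shift from the measured pose to a world target: x y z [yaw]
import sys; from h import *
s=env.observe(); t=np.array([float(a) for a in sys.argv[1:4]])
w=R.from_euler('xyz',s['orientation']); print('t',round(s['t'],2),'pos',s['tool_pos'].round(4),'rpy',s['orientation'].round(4),'F',s['ft_force'].round(1))
print('shift',w.inv().apply(t-s['tool_pos']).round(4))
if len(sys.argv)>4: print('yaw',round(s['orientation'][2]-float(sys.argv[4]),4))
E
python3 -m inch '{"xyz":[[0.04,-0.025,-0.005],[0.075,-0.045,-0.01],[0.11,-0.067,-0.015],[0.145,-0.089,-0.02],[0.18,-0.11,-0.025],[0.215,-0.131,-0.03],[0.25,-0.153,-0.035],[0.285,-0.174,-0.04]],"yaw":[0.02,0.04,0.06,0.08,0.1,0.12,0.15,0.177],"hand":[1,1,1,1,1,1,1,1]}' 40
python3 go.py 0.54 -0.3 0.3 0.179
```

```text
t: 0.77
tool_pos: [0.4578, -0.4174, 0.2878]
orientation: [-3.141, 0.001, 0.177]
ft_force: [0.7, 0.4, 0.4]
opening: 0.0852
t 0.77 pos [ 0.4578 -0.4174  0.2878] rpy [-3.1408e+00  7.0000e-04  1.7730e-01] F [0.7 0.4 0.4]
shift [ 0.1016 -0.1011 -0.0122]
yaw -0.0017
```

```bash
python3 -m inch '{"xyz":[[0.014,-0.036,-0.002],[0.028,-0.073,-0.004],[0.042,-0.109,-0.006],[0.056,-0.146,-0.008],[0.07,-0.182,-0.01],[0.084,-0.219,-0.012],[0.098,-0.255,-0.012],[0.11,-0.288,-0.012]],"yaw":[0,0,0,0,0,0,0,0],"hand":[1,1,1,1,1,1,1,1]}' >/dev/null
python3 -m inch '{"xyz":[[0.014,-0.036,0],[0.028,-0.073,0],[0.042,-0.109,0],[0.056,-0.146,0],[0.07,-0.182,0],[0.084,-0.219,0],[0.098,-0.255,0],[0.11,-0.288,0]],"yaw":[0,0,0,0,0,0,0,0],"hand":[1,1,1,1,1,1,1,1]}'
python3 go.py 0.586 0.2545 0.3 0.179
```

```text
t: 2.1
tool_pos: [0.571, 0.189, 0.2996]
orientation: [-3.141, 0.0, 0.18]
ft_force: [-0.6, 0.1, 1.2]
opening: 0.0854
t 2.1 pos [0.571  0.189  0.2996] rpy [-3.1412e+00  5.0000e-04  1.8000e-01] F [-0.6  0.1  1.2]
shift [ 0.0264 -0.0618 -0.0004]
yaw 0.001
```

```bash
python3 -m inch '{"xyz":[[0.013,-0.03,0],[0.026,-0.062,0],[0.026,-0.062,0],[0.026,-0.062,0]],"yaw":[0,0,0,0],"hand":[0.7,0.7,0.7,0.7]}'
python3 - <<'E'
from h import *
f=grab('wrist','w1');print(cam(f),f['s']['tool_pos'])
for n,p in dict(can=(.5643,.3868,.144),flask=(.5862,.2545,.162),bottle=(.509,.306,.15),tin=(.577,.325,.048)).items(): print(n,proj(f,p).round(0))
E
```

```text
t: 2.43
tool_pos: [0.585, 0.2553, 0.2992]
orientation: [-3.14, 0.001, 0.184]
ft_force: [-0.4, -0.8, 0.2]
opening: 0.0597
(array([[ 1.83744705e-01, -9.29146132e-01, -3.20819808e-01],
       [-9.82973926e-01, -1.73809150e-01, -5.96040325e-02],
       [-3.80562031e-04,  3.26309432e-01, -9.45262932e-01]]), array([0.66831292, 0.27086921, 0.42388695])) [0.58503522 0.25529613 0.2992143 ]
can [[128. 192.]]
flask [[279. 201.]]
bottle [[210. 265.]]
tin [[217. 168.]]
```

View pics/w1.png

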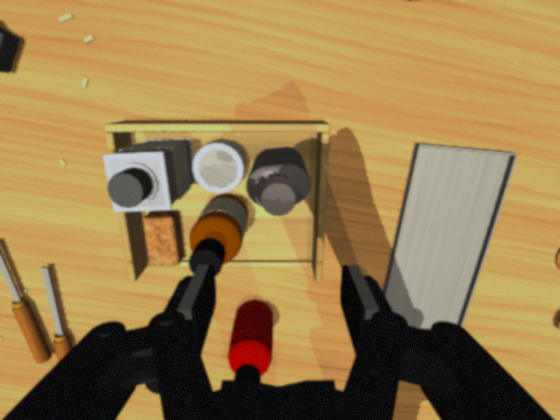

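The wrist picture shows the caps at can (130,187), flask (278,194), bottle (208,258), and the tin at (218,167). That is within 7 px of the prediction.

```bash
python3 - <<'E'
from h import *
f=pickle.load(open('w1.pkl','rb'))
for n,(u,v,z) in dict(can=(130,187,.144),flask=(278,194,.162),bottle=(208,258,.15),tin=(218,167,.048),drip1=(415,144,.014),drip2=(514,154,.014)).items(): print(n,at_z(f,u,v,z).round(4),at_d(f,u,v).round(4))
E
python3 go.py 0.587 0.2545 0.152
```

```text
can [0.5691 0.3851 0.144 ] [0.5687 0.3855 0.1429]
flask [0.5919 0.2565 0.162 ] [0.5918 0.2565 0.1617]
bottle [0.5158 0.3082 0.15  ] [0.5149 0.3084 0.1484]
tin [0.5779 0.3243 0.048 ] [0.578  0.3243 0.0484]
drip1 [0.6435 0.0935 0.014 ] [0.6429 0.0889 0.0034]
drip2 [ 0.6559 -0.0354  0.014 ] [ 0.6559 -0.0367  0.0123]
t 2.48 pos [0.5853 0.2526 0.2992] rpy [3.141e+00 1.500e-03 1.807e-01] F [ 0.2 -0.6 -0.1]
shift [ 0.0023 -0.0016  0.1472]
```

```bash
python3 -m inch '{"xyz":[[0.003,-0.002,0.03],[0.003,-0.002,0.065],[0.003,-0.002,0.1],[0.003,-0.002,0.12],[0.003,-0.002,0.135],[0.003,-0.002,0.149],[0.003,-0.002,0.149],[0.003,-0.002,0.149]],"yaw":[0,0,0,0,0,0,0,0],"hand":[0.7,0.7,0.7,0.7,0.7,0.7,0.7,0.7]}'
python3 -m inch '{"xyz":[[0,0,0],[0,0,0],[0,0,0],[0,0,0],[0,0,0],[0,0,0],[0,0,0],[0,0,0]],"yaw":[0,0,0,0,0,0,0,0],"hand":[0.5,0.4,0.33,0.28,0.2,0.2,0.2,0.2]}' 45
python3 go.py 0.588 0.255 0.25
```

```text
t: 3.15
tool_pos: [0.5881, 0.2523, 0.1503]
orientation: [3.14, 0.002, 0.177]
ft_force: [0.3, -0.4, 0.3]
opening: 0.0596
t: 3.82
tool_pos: [0.5893, 0.2552, 0.1524]
orientation: [-3.141, -0.003, 0.179]
ft_force: [0.7, -1.1, 6.4]
opening: 0.029
t 3.82 pos [0.5893 0.2552 0.1524] rpy [-3.1409e+00 -2.5000e-03  1.7910e-01] F [ 0.7 -1.1  6.4]
shift [-0.0011 -0.0001 -0.0976]
```

```bash
python3 -m inch '{"xyz":[[0,0,-0.005],[0,0,-0.015],[0,0,-0.03],[0,0,-0.047],[0,0,-0.064],[0,0,-0.08],[0,0,-0.09],[0,0,-0.095]],"yaw":[0,0,0,0,0,0,0,0],"hand":[0.2,0.2,0.2,0.2,0.2,0.2,0.2,0.2]}' 45
python3 -m inch '{"xyz":[[-0.001,0.008,0],[-0.0025,0.021,0],[-0.005,0.042,0],[-0.008,0.066,0],[-0.011,0.09,0],[-0.0145,0.12,0],[-0.0175,0.145,0],[-0.02,0.169,0]],"yaw":[0,0,0,0,0,0,0,0],"hand":[0.2,0.2,0.2,0.2,0.2,0.2,0.2,0.2]}' 
python3 -m inch '{"xyz":[[-0.0025,0.021,0],[-0.0045,0.039,0],[-0.0065,0.053,0],[-0.0078,0.062,0],[-0.008,0.066,0],[-0.008,0.066,0],[-0.008,0.066,0]],"yaw":[0,0,0,0,0,0,0],"hand":[0.2,0.2,0.2,0.2,0.2,0.2,0.2]}' 
python3 go.py 0.602 0.018 0.145
python3 -c "
from h import *
grab('wrist','w2')"
```

```text
t: 4.48
tool_pos: [0.5888, 0.2546, 0.2476]
orientation: [-3.141, -0.002, 0.179]
ft_force: [0.2, -0.3, -2.1]
opening: 0.0285
t: 5.15
tool_pos: [0.5974, 0.0804, 0.2443]
orientation: [3.14, 0.004, 0.176]
ft_force: [0.5, -0.2, -2.1]
opening: 0.0285
t: 5.73
tool_pos: [0.6026, 0.0194, 0.2457]
orientation: [-3.141, 0.0, 0.18]
ft_force: [-0.5, 0.6, -2.3]
opening: 0.0282
t 5.73 pos [0.6026 0.0194 0.2457] rpy [-3.1406e+00  1.0000e-04  1.7980e-01] F [-0.5  0.6 -2.3]
shift [-0.0008  0.0013  0.1007]
```

View pics/w2.png

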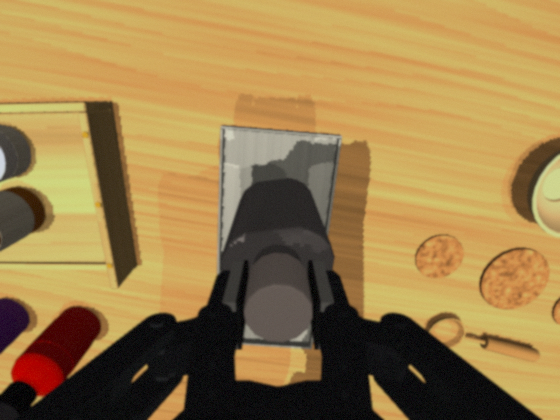

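The flask is held upright over the back of the drip tray, whose back corners are at (222,126) and (340,136). Lowering it.

```bash
python3 -m inch '{"xyz":[[0,0,0.01],[0,0,0.028],[0,0,0.05],[0,0,0.07],[0,0,0.085],[0,0,0.093],[0,0,0.097],[0,0,0.099]],"yaw":[0,0,0,0,0,0,0,0],"hand":[0.2,0.2,0.2,0.2,0.2,0.2,0.2,0.2]}'
python3 -m inch '{"xyz":[[0,0,0.001],[0,0,0.002],[0,0,0.002]],"yaw":[0,0,0],"hand":[0.2,0.2,0.2]}' 
python3 go.py 0.602 0.018 0.145
```

```text
t: 6.45
tool_pos: [0.6029, 0.0197, 0.1475]
orientation: [-3.141, 0.0, 0.18]
ft_force: [-3.3, 0.8, 12.4]
opening: 0.0288
t: 6.7
tool_pos: [0.6032, 0.0198, 0.1475]
orientation: [-3.141, -0.001, 0.18]
ft_force: [-3.1, 0.9, 10.1]
opening: 0.0288
t 6.7 pos [0.6032 0.0198 0.1475] rpy [-3.1408e+00 -1.2000e-03  1.7980e-01] F [-3.1  0.9 10.1]
shift [-0.0015  0.0015  0.0025]
```

```bash
python3 -m inch '{"xyz":[[0,0,0],[0,0,0],[0,0,0],[0,0,0],[0,0,-0.01],[0,0,-0.04],[0,0,-0.08],[0,0,-0.12]],"yaw":[0,0,0,0,0,0,0,0],"hand":[0.4,0.55,0.7,0.7,0.7,0.7,0.7,0.7]}'
python3 -m inch '{"xyz":[[-0.005,-0.036,-0.005],[-0.0096,-0.073,-0.01],[-0.0144,-0.109,-0.015],[-0.019,-0.146,-0.015],[-0.024,-0.182,-0.015],[-0.029,-0.219,-0.015],[-0.0335,-0.255,-0.015],[-0.037,-0.284,-0.015]],"yaw":[0,0,0,0,0,0,0,0],"hand":[0.7,0.7,0.7,0.7,0.7,0.7,0.7,0.7]}' 
python3 -m inch '{"xyz":[[-0.0015,-0.01,0],[-0.0015,-0.014,0],[-0.0015,-0.014,0]],"yaw":[0,0,0],"hand":[0.7,0.7,0.7]}' 
python3 go.py 0.511 0.307 0.138 0.179
python3 - <<'E'
from h import *
f=grab('wrist','w3')
for n,p in dict(can=(.566,.386,.144),bottle=(.511,.307,.15),tin=(.577,.324,.048)).items(): print(n,proj(f,p).round(0))
E
```

```text
t: 7.37
tool_pos: [0.6018, 0.0182, 0.2659]
orientation: [-3.141, 0.002, 0.179]
ft_force: [1.4, 0.2, 0.1]
opening: 0.0598
t: 8.03
tool_pos: [0.5143, 0.2944, 0.2808]
orientation: [-3.14, -0.001, 0.181]
ft_force: [0.8, 0.2, -0.0]
opening: 0.0603
t: 8.28
tool_pos: [0.5118, 0.305, 0.2802]
orientation: [3.141, -0.0, 0.18]
ft_force: [-0.8, 0.4, 1.2]
opening: 0.0596
t 8.28 pos [0.5118 0.305  0.2802] rpy [ 3.1413e+00 -4.0000e-04  1.8010e-01] F [-0.8  0.4  1.2]
shift [-0.0005 -0.0022  0.1422]
yaw 0.0011
can [[186. 118.]]
bottle [[275. 205.]]
tin [[271. 113.]]
```

View pics/w3.png

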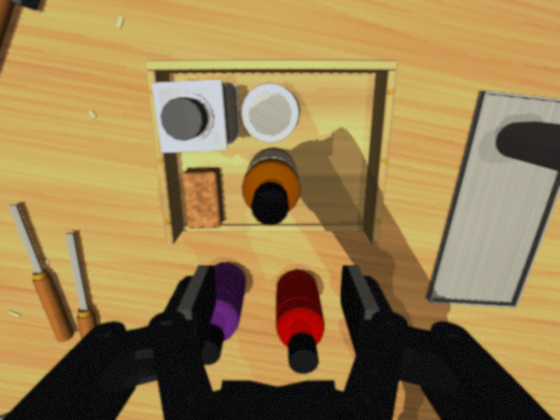

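The bottle cap is at (270,203) against a predicted (275,205), about 2 mm off. The flask's shadow and body show at the top right. Descending on the bottle.

```bash
python3 -m inch '{"xyz":[[0.001,-0.0035,0.03],[0.001,-0.0035,0.065],[0.001,-0.0035,0.1],[0.001,-0.0035,0.12],[0.001,-0.0035,0.132],[0.001,-0.0035,0.141],[0.001,-0.0035,0.141],[0.001,-0.0035,0.141]],"yaw":[0,0,0,0,0,0,0,0],"hand":[0.7,0.7,0.7,0.7,0.7,0.7,0.7,0.7]}'
python3 -m inch '{"xyz":[[0,0,0],[0,0,0],[0,0,0],[0,0,0],[0,0,0],[0,0,0],[0,0,0],[0,0,0]],"yaw":[0,0,0,0,0,0,0,0],"hand":[0.5,0.42,0.36,0.3,0.25,0.25,0.25,0.25]}' 45
python3 go.py 0.512 0.3085 0.138
python3 -m inch '{"xyz":[[0,0,-0.005],[0,0,-0.015],[0,0,-0.03],[0,0,-0.047],[0,0,-0.064],[0,0,-0.08],[0,0,-0.09],[0,0,-0.095]],"yaw":[0,0,0,0,0,0,0,0],"hand":[0.2,0.2,0.2,0.2,0.2,0.2,0.2,0.2]}' 45
python3 go.py 0.519 0.010 0.133
```

```text
t: 9.0
tool_pos: [0.5131, 0.3078, 0.1396]
orientation: [-3.142, -0.001, 0.177]
ft_force: [1.3, 0.3, 0.5]
opening: 0.0596
t: 9.67
tool_pos: [0.5131, 0.3098, 0.1405]
orientation: [-3.14, -0.003, 0.179]
ft_force: [0.0, 1.4, 6.4]
opening: 0.0306
t 9.67 pos [0.5131 0.3098 0.1405] rpy [-3.1397e+00 -3.1000e-03  1.7930e-01] F [0.  1.4 6.4]
shift [-0.0013  0.001   0.0025]
t: 10.33
tool_pos: [0.5125, 0.3083, 0.2356]
orientation: [-3.141, -0.002, 0.179]
ft_force: [0.2, 0.5, -2.2]
opening: 0.0306
t 10.33 pos [0.5125 0.3083 0.2356] rpy [-3.1411e+00 -1.7000e-03  1.7860e-01] F [ 0.2  0.5 -2.2]
shift [-0.0467  0.2947  0.1023]
```

```bash
python3 -m inch '{"xyz":[[-0.0013,0.008,0],[-0.0035,0.022,0],[-0.007,0.044,0],[-0.0108,0.068,0],[-0.0151,0.095,0],[-0.0196,0.124,0],[-0.0243,0.153,0],[-0.0288,0.182,0]],"yaw":[0,0,0,0,0,0,0,0],"hand":[0.2,0.2,0.2,0.2,0.2,0.2,0.2,0.2]}' >/dev/null
python3 -m inch '{"xyz":[[-0.0046,0.029,0],[-0.009,0.057,0],[-0.0125,0.08,0],[-0.0155,0.098,0],[-0.0172,0.108,0],[-0.018,0.113,0],[-0.018,0.113,0.005],[-0.018,0.113,0.015]],"yaw":[0,0,0,0,0,0,0,0],"hand":[0.2,0.2,0.2,0.2,0.2,0.2,0.2,0.2]}' 
python3 -m inch '{"xyz":[[0,0,0.02],[0,0,0.04],[0,0,0.058],[0,0,0.072],[0,0,0.079],[0,0,0.083],[0,0,0.085],[0,0,0.086]],"yaw":[0,0,0,0,0,0,0,0],"hand":[0.2,0.2,0.2,0.2,0.2,0.2,0.2,0.2]}'
python3 go.py 0.519 0.010 0.133
```

```text
t: 11.67
tool_pos: [0.5193, 0.0105, 0.2191]
orientation: [-3.141, -0.002, 0.179]
ft_force: [0.3, -0.1, -1.7]
opening: 0.0308
t: 12.33
tool_pos: [0.5189, 0.012, 0.1354]
orientation: [-3.141, 0.0, 0.181]
ft_force: [-6.9, 2.2, 29.1]
opening: 0.0308
t 12.33 pos [0.5189 0.012  0.1354] rpy [-3.1406e+00  1.0000e-04  1.8100e-01] F [-6.9  2.2 29.1]
shift [-0.0003  0.002   0.0024]
```

```bash
python3 -m inch '{"xyz":[[0,0,-0.001],[0,0,-0.001],[0,0,-0.001],[0,0,-0.001],[0,0,-0.015],[0,0,-0.05],[0,0,-0.09],[0,0,-0.13]],"yaw":[0,0,0,0,0,0,0,0],"hand":[0.4,0.55,0.7,0.7,0.7,0.7,0.7,0.7]}'
python3 -m inch '{"xyz":[[0.011,-0.036,-0.005],[0.0225,-0.072,-0.01],[0.034,-0.108,-0.015],[0.045,-0.144,-0.015],[0.0565,-0.18,-0.015],[0.068,-0.217,-0.015],[0.079,-0.253,-0.015],[0.09,-0.288,-0.015]],"yaw":[0,0,0,0,0,0,0,0],"hand":[0.7,0.7,0.7,0.7,0.7,0.7,0.7,0.7]}' 
python3 -m inch '{"xyz":[[0.01,-0.03,0],[0.019,-0.06,0],[0.023,-0.072,0],[0.023,-0.072,0],[0.023,-0.072,0]],"yaw":[0,0,0,0,0],"hand":[0.7,0.7,0.7,0.7,0.7]}' 
python3 go.py 0.566 0.386 0.134 0.179
python3 - <<'E'
from h import *
f=grab('wrist','w4')
print(proj(f,(.566,.386,.144)))
cv2.imwrite('pics/w4c.png',cv2.resize(f['color'][60:280,180:460,::-1],None,fx=2,fy=2))
E
```

```text
t: 13.0
tool_pos: [0.5178, 0.0096, 0.2636]
orientation: [-3.141, 0.002, 0.179]
ft_force: [0.5, -0.3, -0.1]
opening: 0.0601
t: 13.67
tool_pos: [0.5557, 0.3112, 0.2776]
orientation: [-3.142, 0.0, 0.179]
ft_force: [0.6, 0.3, -0.6]
opening: 0.0593
t: 14.08
tool_pos: [0.5654, 0.3834, 0.2772]
orientation: [3.14, 0.001, 0.179]
ft_force: [-0.5, -0.0, -1.1]
opening: 0.06
t 14.08 pos [0.5654 0.3834 0.2772] rpy [3.140e+00 1.300e-03 1.795e-01] F [-0.5 -0.  -1.1]
shift [ 0.0012 -0.0027  0.1432]
yaw 0.0005
[[274.46396515 202.35292638]]
```

View pics/w4c.png

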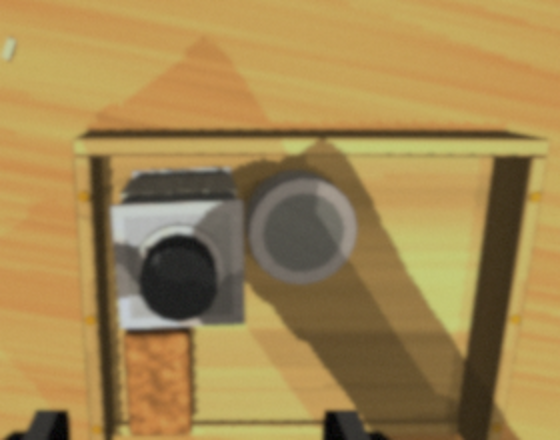

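The can cap is at wrist pixel (269.5,198.5), about 2–3 mm off prediction. The tin hasn't moved and the fingers straddle the can.

```bash
python3 -m inch '{"xyz":[[0.0025,-0.004,0.03],[0.0025,-0.004,0.065],[0.0025,-0.004,0.1],[0.0025,-0.004,0.12],[0.0025,-0.004,0.132],[0.0025,-0.004,0.139],[0.0025,-0.004,0.139],[0.0025,-0.004,0.139]],"yaw":[0,0,0,0,0,0,0,0],"hand":[0.7,0.7,0.7,0.7,0.7,0.7,0.7,0.7]}'
python3 -m inch '{"xyz":[[0,0,0],[0,0,0],[0,0,0],[0,0,0],[0,0,0],[0,0,0],[0,0,0],[0,0,0]],"yaw":[0,0,0,0,0,0,0,0],"hand":[0.5,0.42,0.36,0.3,0.25,0.25,0.25,0.25]}' 45
python3 go.py 0.567 0.3875 0.138
python3 -m inch '{"xyz":[[0,0,-0.005],[0,0,-0.015],[0,0,-0.03],[0,0,-0.047],[0,0,-0.064],[0,0,-0.08],[0,0,-0.09],[0,0,-0.095]],"yaw":[0,0,0,0,0,0,0,0],"hand":[0.2,0.2,0.2,0.2,0.2,0.2,0.2,0.2]}' 45
python3 go.py 0.438 0.003 0.133
```

```text
t: 14.8
tool_pos: [0.5685, 0.388, 0.1401]
orientation: [-3.141, -0.002, 0.178]
ft_force: [-0.4, -0.2, 1.2]
opening: 0.0597
t: 15.47
tool_pos: [0.5684, 0.3898, 0.1409]
orientation: [-3.14, -0.003, 0.179]
ft_force: [-0.6, 0.6, 6.6]
opening: 0.0317
t 15.47 pos [0.5684 0.3898 0.1409] rpy [-3.1396e+00 -3.0000e-03  1.7920e-01] F [-0.6  0.6  6.6]
shift [-0.0018  0.0021  0.0029]
t: 16.13
tool_pos: [0.5678, 0.3885, 0.2356]
orientation: [-3.141, -0.002, 0.179]
ft_force: [-0.1, 0.2, -3.0]
opening: 0.0315
t 16.13 pos [0.5678 0.3885 0.2356] rpy [-3.141e+00 -1.700e-03  1.786e-01] F [-0.1  0.2 -3. ]
shift [-0.1964  0.3564  0.1021]
```

```bash
python3 -m inch '{"xyz":[[-0.004,0.007,0],[-0.01,0.018,0],[-0.02,0.036,0],[-0.032,0.058,0],[-0.045,0.081,0],[-0.058,0.105,0],[-0.072,0.13,0],[-0.085,0.155,0]],"yaw":[0,0,0,0,0,0,0,0],"hand":[0.2,0.2,0.2,0.2,0.2,0.2,0.2,0.2]}' >/dev/null
python3 -m inch '{"xyz":[[-0.014,0.025,0],[-0.028,0.05,0],[-0.042,0.075,0],[-0.056,0.1,0],[-0.069,0.125,0],[-0.081,0.147,0],[-0.092,0.167,0],[-0.1,0.182,0]],"yaw":[0,0,0,0,0,0,0,0],"hand":[0.2,0.2,0.2,0.2,0.2,0.2,0.2,0.2]}' >/dev/null
python3 -m inch '{"xyz":[[-0.006,0.01,0],[-0.01,0.017,0],[-0.011,0.0195,0],[-0.011,0.0195,0],[-0.011,0.0195,0]],"yaw":[0,0,0,0,0],"hand":[0.2,0.2,0.2,0.2,0.2]}' 
python3 go.py 0.438 0.003 0.1355
```

```text
t: 17.88
tool_pos: [0.438, 0.0032, 0.2338]
orientation: [-3.141, -0.0, 0.179]
ft_force: [0.1, -0.3, -3.2]
opening: 0.0315
t 17.88 pos [0.438  0.0032 0.2338] rpy [-3.1413e+00 -1.0000e-04  1.7930e-01] F [ 0.1 -0.3 -3.2]
shift [-0.0001  0.0002  0.0983]
```

```bash
python3 -m inch '{"xyz":[[0,0,0.01],[0,0,0.03],[0,0,0.052],[0,0,0.073],[0,0,0.086],[0,0,0.094],[0,0,0.097],[0,0,0.098]],"yaw":[0,0,0,0,0,0,0,0],"hand":[0.2,0.2,0.2,0.2,0.2,0.2,0.2,0.2]}'
python3 -m inch '{"xyz":[[0,0,0],[0,0,0.0005],[0,0,0.0005]],"yaw":[0,0,0],"hand":[0.2,0.2,0.2]}'
python3 go.py 0.438 0.003 0.1355
```

```text
t: 18.55
tool_pos: [0.4382, 0.0038, 0.1359]
orientation: [-3.141, 0.001, 0.18]
ft_force: [-1.3, 1.7, 3.2]
opening: 0.0315
t: 18.8
tool_pos: [0.4387, 0.0027, 0.136]
orientation: [3.141, -0.002, 0.179]
ft_force: [-0.0, -0.7, -3.3]
opening: 0.0313
t 18.8 pos [0.4387 0.0027 0.136 ] rpy [ 3.1413e+00 -1.9000e-03  1.7870e-01] F [-0.  -0.7 -3.3]
shift [-0.0006 -0.0004  0.0005]
```

```bash
python3 -m inch '{"xyz":[[0,0,0.001],[0,0,0.002],[0,0,0.002]],"yaw":[0,0,0],"hand":[0.2,0.2,0.2]}'
```

```text
t: 19.05
tool_pos: [0.4389, 0.0033, 0.1356]
orientation: [3.141, -0.002, 0.179]
ft_force: [-4.0, 1.6, 19.2]
opening: 0.0316
```

```bash
python3 -m inch '{"xyz":[[0,0,-0.001],[0,0,-0.001],[0,0,-0.001],[0,0,-0.001],[0,0,-0.015],[0,0,-0.05],[0,0,-0.09],[0,0,-0.13]],"yaw":[0,0,0,0,0,0,0,0],"hand":[0.4,0.55,0.7,0.7,0.7,0.7,0.7,0.7]}'
python3 -m inch '{"xyz":[[0.02,-0.03,0],[0.042,-0.063,0],[0.063,-0.095,0],[0.084,-0.126,0],[0.105,-0.158,0],[0.126,-0.19,0],[0.147,-0.222,0],[0.165,-0.249,0]],"yaw":[0,0,0,0,0,0,0,0],"hand":[1,1,1,1,1,1,1,1]}' 
python3 -m inch '{"xyz":[[0.017,-0.024,0],[0.027,-0.039,0],[0.029,-0.042,0],[0.029,-0.042,0],[0.029,-0.042,0]],"yaw":[0,0,0,0,0],"hand":[1,1,1,1,1]}' 
python3 go.py 0.578 0.3245 0.035 0.179
python3 - <<'E'
from h import *
g=grab('scene','s1')
f=grab('wrist','w5')
print(proj(f,(.578,.3245,.048)))
cv2.imwrite('pics/w5c.png',np.hstack([cv2.resize(f['color'][40:280,160:460,::-1],None,fx=1.4,fy=1.4),cv2.resize(g['color'][90:260,210:460,::-1],(380,336))]))
E
```

```text
t: 19.72
tool_pos: [0.4371, 0.0027, 0.2643]
orientation: [-3.141, 0.003, 0.179]
ft_force: [2.1, -0.5, 0.2]
opening: 0.0598
t: 20.38
tool_pos: [0.5566, 0.2799, 0.263]
orientation: [-3.141, 0.0, 0.18]
ft_force: [-0.0, 0.3, 0.4]
opening: 0.0853
t: 20.8
tool_pos: [0.5767, 0.322, 0.2627]
orientation: [3.14, 0.002, 0.178]
ft_force: [-0.3, 0.2, -0.7]
opening: 0.0853
t 20.8 pos [0.5767 0.322  0.2627] rpy [3.1398e+00 1.8000e-03 1.7800e-01] F [-0.3  0.2 -0.7]
shift [ 0.0021 -0.0026  0.2277]
yaw -0.001
[[274.49415913 177.62844253]]
```

View pics/w5c.png

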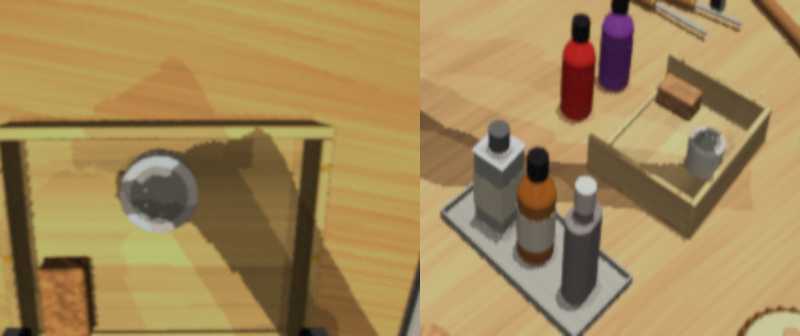

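All three stand on the drip tray. The tin is at wrist pixel (273.6,177) against a predicted (274.5,177.6). Descending on it.

```bash
python3 -m inch '{"xyz":[[0.002,-0.0025,0.03],[0.002,-0.0025,0.068],[0.002,-0.0025,0.106],[0.002,-0.0025,0.142],[0.002,-0.0025,0.172],[0.002,-0.0025,0.197],[0.002,-0.0025,0.215],[0.002,-0.0025,0.226]],"yaw":[0,0,0,0,0,0,0,0],"hand":[1,1,1,1,1,1,1,1]}'
python3 -m inch '{"xyz":[[0,0,0],[0,0,0],[0,0,0],[0,0,0],[0,0,0],[0,0,0],[0,0,0],[0,0,0]],"yaw":[0,0,0,0,0,0,0,0],"hand":[0.9,0.8,0.72,0.66,0.6,0.55,0.55,0.55]}' 35
python3 go.py 0.578 0.3245 0.035 0.179
python3 -m inch '{"xyz":[[0,0,-0.005],[0,0,-0.015],[0,0,-0.03],[0,0,-0.055],[0,0,-0.085],[0,0,-0.12],[0,0,-0.155],[0,0,-0.18]],"yaw":[0,0,0,0,0,0,0,0],"hand":[0.55,0.55,0.55,0.55,0.55,0.55,0.55,0.55]}'
python3 go.py 0.521 -0.308 0.25
```

```text
t: 21.57
tool_pos: [0.5775, 0.3237, 0.0352]
orientation: [3.139, 0.004, 0.177]
ft_force: [-0.6, -0.7, 0.3]
opening: 0.0853
t: 22.23
tool_pos: [0.5799, 0.3269, 0.0393]
orientation: [-3.141, -0.003, 0.179]
ft_force: [0.1, -2.0, 6.6]
opening: 0.059
t 22.23 pos [0.5799 0.3269 0.0393] rpy [-3.1409e+00 -2.8000e-03  1.7850e-01] F [ 0.1 -2.   6.6]
shift [-0.0023  0.002   0.0043]
yaw -0.0005
t: 22.9
tool_pos: [0.5794, 0.3272, 0.2221]
orientation: [-3.14, -0.004, 0.179]
ft_force: [-0.1, -0.4, -0.6]
opening: 0.0592
t 22.9 pos [0.5794 0.3272 0.2221] rpy [-3.1397 -0.0042  0.179 ] F [-0.1 -0.4 -0.6]
shift [-0.1704  0.6146 -0.0297]
```

```bash
python3 -m inch '{"xyz":[[-0.003,0.01,-0.003],[-0.008,0.028,-0.01],[-0.015,0.055,-0.015],[-0.023,0.083,-0.02],[-0.031,0.112,-0.025],[-0.039,0.141,-0.025],[-0.047,0.17,-0.025],[-0.055,0.198,-0.025]],"yaw":[0,0,0,0,0,0,0,0],"hand":[0.55,0.55,0.55,0.55,0.55,0.55,0.55,0.55]}' >/dev/null
python3 -m inch '{"xyz":[[-0.008,0.029,0],[-0.016,0.058,0],[-0.024,0.087,0],[-0.032,0.116,0],[-0.04,0.145,0],[-0.048,0.174,0],[-0.056,0.203,0],[-0.064,0.232,0]],"yaw":[0,0,0,0,0,0,0,0],"hand":[0.55,0.55,0.55,0.55,0.55,0.55,0.55,0.55]}' >/dev/null
python3 -m inch '{"xyz":[[-0.008,0.029,0],[-0.016,0.058,0],[-0.024,0.087,0],[-0.032,0.116,0],[-0.04,0.145,0],[-0.046,0.167,0],[-0.05,0.18,0],[-0.0514,0.1846,0]],"yaw":[0,0,0,0,0,0,0,0],"hand":[0.55,0.55,0.55,0.55,0.55,0.55,0.55,0.55]}' 
python3 -m inch '{"xyz":[[0,0,0],[0,0,0],[0,0,0]],"yaw":[0,0,0],"hand":[0.55,0.55,0.55]}' 
python3 go.py 0.521 -0.308 0.04
python3 - <<'E'
from h import *
f=grab('wrist','w6'); f2=grab('top','t6')
print(proj(f,(.521,-.308,.006)))
cv2.imwrite('pics/w6c.png',np.hstack([f['color'][100:360,140:480,::-1],cv2.resize(f2['color'][120:270,320:480,::-1],(277,260))]))
E
```

```text
t: 24.9
tool_pos: [0.5185, -0.3117, 0.2421]
orientation: [3.141, 0.001, 0.174]
ft_force: [0.5, -0.5, -0.9]
opening: 0.0593
t: 25.15
tool_pos: [0.5208, -0.3061, 0.2424]
orientation: [-3.14, -0.0, 0.182]
ft_force: [0.0, 0.1, -0.3]
opening: 0.059
t 25.15 pos [ 0.5208 -0.3061  0.2424] rpy [-3.14e+00 -1.00e-04  1.82e-01] F [ 0.   0.1 -0.3]
shift [-2.000e-04  2.200e-03  2.024e-01]
[[279.68118789 175.09085512]]
```

View pics/w6c.png

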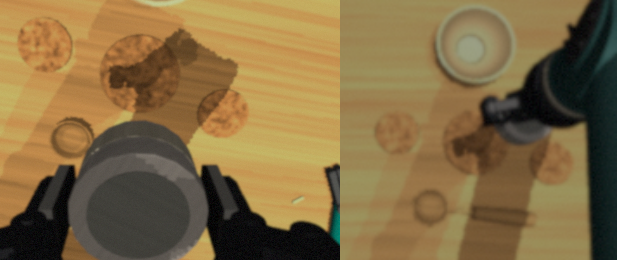

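The mat is at wrist pixel (280,173) against a predicted (279.7,175), and the tin is held level. Lowering it.

```bash
python3 -m inch '{"xyz":[[0,0.001,0.015],[0,0.001,0.045],[0,0.001,0.08],[0,0.001,0.115],[0,0.001,0.145],[0,0.001,0.17],[0,0.001,0.188],[0,0.001,0.196]],"yaw":[0,0,0,0,0,0,0,0],"hand":[0.55,0.55,0.55,0.55,0.55,0.55,0.55,0.55]}'
python3 -m inch '{"xyz":[[0,0,0.004],[0,0,0.006],[0,0,0.008],[0,0,0.009],[0,0,0.009]],"yaw":[0,0,0,0,0],"hand":[0.55,0.55,0.55,0.55,0.55]}'
python3 go.py 0.5215 -0.308 0.036
```

```text
t: 25.92
tool_pos: [0.5196, -0.3075, 0.0438]
orientation: [-3.138, 0.003, 0.181]
ft_force: [-0.9, 0.5, -1.2]
opening: 0.0592
t: 26.33
tool_pos: [0.5211, -0.3099, 0.0384]
orientation: [3.141, -0.001, 0.179]
ft_force: [0.1, 0.9, -1.0]
opening: 0.0589
t 26.33 pos [ 0.5211 -0.3099  0.0384] rpy [ 3.1405e+00 -1.4000e-03  1.7880e-01] F [ 0.1  0.9 -1. ]
shift [ 0.0007 -0.0018  0.0024]
```

```bash
python3 -m inch '{"xyz":[[0,-0.001,0.001],[0,-0.001,0.002],[0,-0.001,0.002]],"yaw":[0,0,0],"hand":[0.55,0.55,0.55]}'
```

```text
t: 26.58
tool_pos: [0.5209, -0.3093, 0.0373]
orientation: [3.14, -0.001, 0.178]
ft_force: [-1.9, 0.4, 8.4]
opening: 0.0591
```

```bash
python3 -m inch '{"xyz":[[0,0,0],[0,0,0],[0,0,0],[0,0,-0.015],[0,0,-0.05],[0,0,-0.09],[0,0,-0.13],[0,0,-0.17]],"yaw":[0,0,0,0,0,0,0,0],"hand":[0.75,0.9,1,1,1,1,1,1]}'
python3 -m inch '{"xyz":[[-0.001,-0.013,-0.038],[-0.004,-0.05,-0.05],[-0.007,-0.088,-0.06],[-0.01,-0.125,-0.06],[-0.013,-0.164,-0.06],[-0.016,-0.203,-0.06],[-0.019,-0.242,-0.06],[-0.022,-0.28,-0.06]],"yaw":[0,0,0,0,0,0,0,0],"hand":[0.7,0.7,0.7,0.7,0.7,0.7,0.7,0.7]}' 
python3 -m inch '{"xyz":[[-0.003,-0.03,0],[-0.0035,-0.042,0],[-0.0035,-0.042,0],[-0.0035,-0.042,0]],"yaw":[0,0,0,0],"hand":[0.7,0.7,0.7,0.7]}' 
python3 go.py 0.4388 0.0032 0.136 0.179
python3 - <<'E'
from h import *
g=grab('scene','s2'); f=grab('wrist','w7')
print(proj(f,(.4385,.003,.139)),proj(f,(.519,.0115,.145)))
cv2.imwrite('pics/w7c.png',np.hstack([f['color'][20:280,150:430,::-1],g['color'][210:400,60:290,::-1].copy().repeat(1,0) if 0 else cv2.resize(g['color'][210:380,90:290,::-1],(306,260))]))
E
```

```text
t: 27.25
tool_pos: [0.5198, -0.3083, 0.2068]
orientation: [-3.141, 0.001, 0.179]
ft_force: [1.0, -0.6, -0.0]
opening: 0.085
t: 27.92
tool_pos: [0.4477, -0.0353, 0.2655]
orientation: [3.142, -0.0, 0.179]
ft_force: [0.8, 0.2, -0.1]
opening: 0.0598
t: 28.25
tool_pos: [0.4378, 0.004, 0.2655]
orientation: [3.141, -0.0, 0.181]
ft_force: [0.6, -0.9, -1.1]
opening: 0.0598
t 28.25 pos [0.4378 0.004  0.2655] rpy [ 3.1412e+00 -1.0000e-04  1.8080e-01] F [ 0.6 -0.9 -1.1]
shift [0.0009 0.0009 0.1295]
yaw 0.0018
[[277.59280155 205.88903103]] [[286.05104123 100.42352369]]
```

View pics/w7c.png

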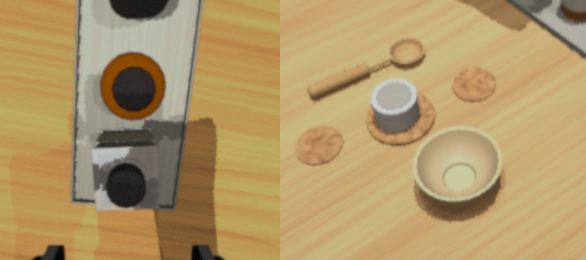

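The can cap is at (277,206), exactly as predicted. The tin stands on the mat, possibly a few mm off centre, so I'll measure it while I pick up the can.

```bash
python3 -m inch '{"xyz":[[0.001,0.001,0.03],[0.001,0.001,0.06],[0.001,0.001,0.09],[0.001,0.001,0.11],[0.001,0.001,0.122],[0.001,0.001,0.1285],[0.001,0.001,0.1285],[0.001,0.001,0.1285]],"yaw":[0,0,0,0,0,0,0,0],"hand":[0.7,0.7,0.7,0.7,0.7,0.7,0.7,0.7]}'
python3 -m inch '{"xyz":[[0,0,0],[0,0,0],[0,0,0],[0,0,0],[0,0,0],[0,0,0],[0,0,0],[0,0,0]],"yaw":[0,0,0,0,0,0,0,0],"hand":[0.5,0.42,0.36,0.3,0.25,0.25,0.25,0.25]}' 45
python3 go.py 0.4388 0.0032 0.136
python3 - <<'E'
from h import *
g=pickle.load(open('s2.pkl','rb'));f=grab('top','t2');g0=pickle.load(open('scene0.pkl','rb'))
print('tin scene',at_z(g,90+(395-280)/1.53,210+95/1.53,.046),'mat',at_z(g,90+(401.5-280)/1.53,210+117/1.53,.006))
P=cloud(f)
m=(np.hypot(P[...,0]-.521,P[...,1]+.308)<.06)&(P[...,2]>.033)
print('tin top depth',m.sum(),((np.nanmin(P[m],0)+np.nanmax(P[m],0))/2).round(4))
P=cloud(g)
m=(np.hypot(P[...,0]-.521,P[...,1]+.308)<.06)&(P[...,2]>.04)
print('scene depth',m.sum(),((np.nanpercentile(P[m],2,0)+np.nanpercentile(P[m],98,0))/2).round(4))
c=f['color'][150:260,330:470,::-1]
cv2.imwrite('pics/t2c.png',cv2.resize(c,None,fx=5,fy=5,interpolation=cv2.INTER_CUBIC))
E
```

```text
t: 29.02
tool_pos: [0.4395, 0.002, 0.1369]
orientation: [3.141, 0.0, 0.177]
ft_force: [0.3, 0.7, 0.8]
opening: 0.0598
t: 29.68
tool_pos: [0.4399, 0.0032, 0.138]
orientation: [3.141, -0.002, 0.179]
ft_force: [-0.3, 1.1, 6.5]
opening: 0.0314
t 29.68 pos [0.4399 0.0032 0.138 ] rpy [ 3.1414e+00 -2.3000e-03  1.7910e-01] F [-0.3  1.1  6.5]
shift [-0.0011 -0.0002  0.002 ]
tin scene [ 0.51885804 -0.30936241  0.046     ] mat [ 0.52502356 -0.30899257  0.006     ]
tin top depth 543 [ 0.5155 -0.3099  0.0434]
scene depth 595 [ 0.5194 -0.3124  0.0446]
```

View pics/t2c.png

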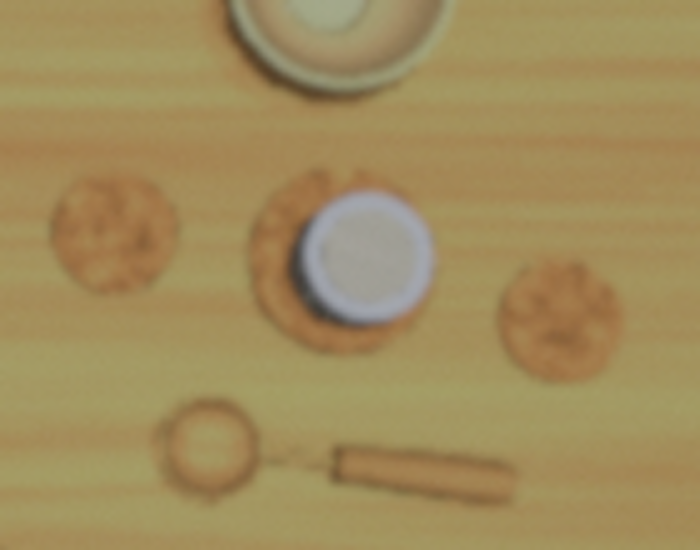

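The top view puts the tin about 4 mm off the mat centre, which is fine. Returning the can.

```bash
python3 -m inch '{"xyz":[[0,0,-0.005],[0,0,-0.015],[0,0,-0.03],[0,0,-0.047],[0,0,-0.064],[0,0,-0.08],[0,0,-0.093],[0,0,-0.1]],"yaw":[0,0,0,0,0,0,0,0],"hand":[0.2,0.2,0.2,0.2,0.2,0.2,0.2,0.2]}' 45
python3 go.py 0.568 0.3875 0.235
python3 -m inch '{"xyz":[[0.004,-0.007,0],[0.01,-0.018,0],[0.02,-0.036,0],[0.032,-0.058,0],[0.045,-0.081,0],[0.058,-0.105,0],[0.072,-0.13,0],[0.085,-0.155,0]],"yaw":[0,0,0,0,0,0,0,0],"hand":[0.2,0.2,0.2,0.2,0.2,0.2,0.2,0.2]}' >/dev/null
python3 -m inch '{"xyz":[[0.014,-0.025,0],[0.028,-0.05,0],[0.042,-0.075,0],[0.056,-0.1,0],[0.069,-0.125,0],[0.081,-0.147,0],[0.092,-0.167,0],[0.1,-0.182,0]],"yaw":[0,0,0,0,0,0,0,0],"hand":[0.2,0.2,0.2,0.2,0.2,0.2,0.2,0.2]}'
python3 go.py 0.568 0.3875 0.139
```

```text
t: 30.4
tool_pos: [0.4391, 0.0027, 0.2384]
orientation: [3.141, -0.002, 0.179]
ft_force: [0.4, 0.2, -3.7]
opening: 0.0313
t 30.4 pos [0.4391 0.0027 0.2384] rpy [ 3.1411e+00 -1.8000e-03  1.7870e-01] F [ 0.4  0.2 -3.7]
shift [ 0.1952 -0.3557  0.0036]
t: 31.73
tool_pos: [0.5603, 0.3705, 0.235]
orientation: [-3.141, 0.002, 0.181]
ft_force: [0.2, 0.2, -3.2]
opening: 0.0313
t 31.73 pos [0.5603 0.3705 0.235 ] rpy [-3.1409e+00  2.0000e-03  1.8100e-01] F [ 0.2  0.2 -3.2]
shift [ 0.0108 -0.0153  0.096 ]
```

```bash
python3 -m inch '{"xyz":[[0.005,-0.01,0],[0.009,-0.016,0],[0.0102,-0.0182,0],[0.0102,-0.0182,0],[0.0102,-0.0182,0.01],[0.0102,-0.0182,0.025],[0.0102,-0.0182,0.04],[0.0102,-0.0182,0.05]],"yaw":[0,0,0,0,0,0,0,0],"hand":[0.2,0.2,0.2,0.2,0.2,0.2,0.2,0.2]}' 
python3 -m inch '{"xyz":[[0,0,0],[0,0,0]],"yaw":[0,0],"hand":[0.2,0.2]}' 
python3 go.py 0.568 0.3875 0.141
```

```text
t: 32.4
tool_pos: [0.5674, 0.3846, 0.1849]
orientation: [3.139, 0.003, 0.177]
ft_force: [0.2, 0.2, -2.3]
opening: 0.0313
t: 32.57
tool_pos: [0.5676, 0.3859, 0.186]
orientation: [3.14, 0.002, 0.178]
ft_force: [0.1, -0.1, -2.3]
opening: 0.0315
t 32.57 pos [0.5676 0.3859 0.186 ] rpy [3.1402e+00 1.8000e-03 1.7800e-01] F [ 0.1 -0.1 -2.3]
shift [ 0.0007 -0.0016  0.045 ]
```

```bash
python3 -m inch '{"xyz":[[0,-0.001,0.01],[0,-0.001,0.022],[0,-0.001,0.033],[0,-0.001,0.04],[0,-0.001,0.044],[0,-0.001,0.046],[0,-0.001,0.047],[0,-0.001,0.047]],"yaw":[0,0,0,0,0,0,0,0],"hand":[0.2,0.2,0.2,0.2,0.2,0.2,0.2,0.2]}'
```

```text
t: 33.23
tool_pos: [0.5682, 0.3887, 0.1431]
orientation: [3.141, -0.001, 0.179]
ft_force: [-3.1, -3.0, 13.9]
opening: 0.0314
```

```bash
python3 -m inch '{"xyz":[[0,0,0],[0,0,0],[0,0,0],[0,0,0],[0,0,-0.015],[0,0,-0.05],[0,0,-0.09],[0,0,-0.13]],"yaw":[0,0,0,0,0,0,0,0],"hand":[0.4,0.55,0.7,0.7,0.7,0.7,0.7,0.7]}'
python3 -m inch '{"xyz":[[-0.011,0.036,0],[-0.023,0.072,0],[-0.0345,0.108,0],[-0.046,0.144,0],[-0.0575,0.18,0],[-0.069,0.217,0],[-0.081,0.253,0],[-0.092,0.288,0]],"yaw":[0,0,0,0,0,0,0,0],"hand":[0.7,0.7,0.7,0.7,0.7,0.7,0.7,0.7]}' 
python3 -m inch '{"xyz":[[-0.01,0.032,0],[-0.02,0.063,0],[-0.0232,0.073,0],[-0.0232,0.073,0],[-0.0232,0.073,0]],"yaw":[0,0,0,0,0],"hand":[0.7,0.7,0.7,0.7,0.7]}' 
python3 go.py 0.519 0.0115 0.135 0.179
python3 - <<'E'
from h import *
f=grab('wrist','w8');g=grab('scene','s3')
print(proj(f,[(.519,.0115,.145),(.603,.0195,.157)]))
cv2.imwrite('pics/w8c.png',np.hstack([f['color'][20:280,150:430,::-1],cv2.resize(g['color'][90:260,230:460,::-1],(352,260))]))
E
```

```text
t: 33.9
tool_pos: [0.5673, 0.3875, 0.27]
orientation: [3.14, 0.003, 0.179]
ft_force: [0.7, 0.7, 0.2]
opening: 0.0602
t: 34.57
tool_pos: [0.5279, 0.0862, 0.2697]
orientation: [3.141, 0.0, 0.178]
ft_force: [0.3, -0.4, -0.3]
opening: 0.0598
t: 34.98
tool_pos: [0.5189, 0.0127, 0.2699]
orientation: [-3.141, -0.0, 0.178]
ft_force: [0.1, 0.5, 1.1]
opening: 0.0597
t 34.98 pos [0.5189 0.0127 0.2699] rpy [-3.1409e+00 -4.0000e-04  1.7780e-01] F [0.1 0.5 1.1]
shift [-1.000e-04  1.300e-03  1.349e-01]
yaw -0.0012
[[279.33313141 207.16477127]
 [289.9234576   96.29072405]]
```

View pics/w8c.png

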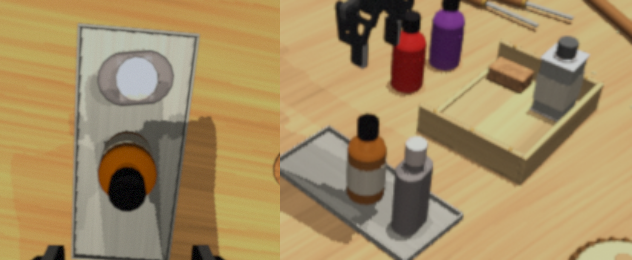

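The can is back in its place. The bottle cap is at (278,208) against a predicted (279,207), and the flask cap at (286,99).

```bash
python3 -m inch '{"xyz":[[0,0.001,0.03],[0,0.001,0.06],[0,0.001,0.09],[0,0.001,0.113],[0,0.001,0.126],[0,0.001,0.1335],[0,0.001,0.1335],[0,0.001,0.1335]],"yaw":[0,0,0,0,0,0,0,0],"hand":[0.7,0.7,0.7,0.7,0.7,0.7,0.7,0.7]}'
python3 -m inch '{"xyz":[[0,0,0],[0,0,0],[0,0,0],[0,0,0],[0,0,0],[0,0,0],[0,0,0],[0,0,0]],"yaw":[0,0,0,0,0,0,0,0],"hand":[0.5,0.42,0.36,0.3,0.25,0.25,0.25,0.25]}' 45
python3 go.py 0.519 0.0115 0.136
python3 -m inch '{"xyz":[[0,0,-0.005],[0,0,-0.015],[0,0,-0.03],[0,0,-0.047],[0,0,-0.064],[0,0,-0.08],[0,0,-0.093],[0,0,-0.1]],"yaw":[0,0,0,0,0,0,0,0],"hand":[0.2,0.2,0.2,0.2,0.2,0.2,0.2,0.2]}' 45
python3 go.py 0.512 0.308 0.235
```

```text
t: 35.75
tool_pos: [0.5194, 0.0129, 0.1366]
orientation: [-3.141, -0.0, 0.181]
ft_force: [0.5, -0.6, 1.3]
opening: 0.06
t: 36.42
tool_pos: [0.5199, 0.012, 0.1377]
orientation: [-3.141, -0.003, 0.179]
ft_force: [-0.4, 2.0, 6.8]
opening: 0.0307
t 36.42 pos [0.5199 0.012  0.1377] rpy [-3.1414e+00 -2.7000e-03  1.7900e-01] F [-0.4  2.   6.8]
shift [-0.001   0.0003  0.0017]
t: 37.08
tool_pos: [0.5191, 0.011, 0.2384]
orientation: [3.141, -0.002, 0.178]
ft_force: [0.1, 0.2, -2.2]
opening: 0.0305
t 37.08 pos [0.5191 0.011  0.2384] rpy [ 3.141e+00 -2.100e-03  1.782e-01] F [ 0.1  0.2 -2.2]
shift [ 0.0456 -0.2935  0.0033]
```

```bash
python3 -m inch '{"xyz":[[0.0013,-0.008,0],[0.0035,-0.022,0],[0.007,-0.044,0],[0.0108,-0.068,0],[0.0151,-0.095,0],[0.0196,-0.124,0],[0.0243,-0.153,0],[0.0288,-0.182,0]],"yaw":[0,0,0,0,0,0,0,0],"hand":[0.2,0.2,0.2,0.2,0.2,0.2,0.2,0.2]}' >/dev/null
python3 -m inch '{"xyz":[[0.0046,-0.029,0],[0.009,-0.057,0],[0.0125,-0.08,0],[0.0155,-0.098,0],[0.0168,-0.108,0],[0.0172,-0.1115,0],[0.0172,-0.1115,0.01],[0.0172,-0.1115,0.02]],"yaw":[0,0,0,0,0,0,0,0],"hand":[0.2,0.2,0.2,0.2,0.2,0.2,0.2,0.2]}' 
python3 -m inch '{"xyz":[[0,0,0.015],[0,0,0.025],[0,0,0.03],[0,0,0.03]],"yaw":[0,0,0,0],"hand":[0.2,0.2,0.2,0.2]}' 
python3 go.py 0.5125 0.3085 0.142
```

```text
t: 38.42
tool_pos: [0.5122, 0.3069, 0.2156]
orientation: [3.14, -0.0, 0.178]
ft_force: [-0.5, 0.2, -2.6]
opening: 0.0305
t: 38.75
tool_pos: [0.5111, 0.3063, 0.1843]
orientation: [3.139, 0.004, 0.177]
ft_force: [-0.4, -0.6, -3.2]
opening: 0.0303
t 38.75 pos [0.5111 0.3063 0.1843] rpy [3.1393 0.0039 0.1773] F [-0.4 -0.6 -3.2]
shift [ 0.002  -0.002   0.0423]
```

```bash
python3 -m inch '{"xyz":[[0.001,-0.001,0.01],[0.001,-0.001,0.022],[0.001,-0.001,0.032],[0.001,-0.001,0.039],[0.001,-0.001,0.043],[0.001,-0.001,0.045],[0.001,-0.001,0.046],[0.001,-0.001,0.046]],"yaw":[0,0,0,0,0,0,0,0],"hand":[0.2,0.2,0.2,0.2,0.2,0.2,0.2,0.2]}'
```

```text
t: 39.42
tool_pos: [0.5128, 0.3098, 0.1427]
orientation: [3.141, -0.0, 0.179]
ft_force: [-3.3, -1.9, 12.5]
opening: 0.0305
```

```bash
python3 -m inch '{"xyz":[[0,0,0],[0,0,0],[0,0,0],[0,0,0],[0,0,-0.015],[0,0,-0.05],[0,0,-0.09],[0,0,-0.13]],"yaw":[0,0,0,0,0,0,0,0],"hand":[0.4,0.55,0.7,0.7,0.7,0.7,0.7,0.7]}'
python3 -m inch '{"xyz":[[0.0045,0.036,-0.005],[0.009,0.073,-0.01],[0.0134,0.109,-0.01],[0.018,0.146,-0.01],[0.0225,0.182,-0.01],[0.027,0.219,-0.01],[0.0315,0.255,-0.01],[0.035,0.284,-0.01]],"yaw":[0,0,0,0,0,0,0,0],"hand":[0.7,0.7,0.7,0.7,0.7,0.7,0.7,0.7]}' 
python3 -m inch '{"xyz":[[0.002,0.012,0],[0.002,0.015,0],[0.002,0.015,0],[0.002,0.015,0]],"yaw":[0,0,0,0],"hand":[0.7,0.7,0.7,0.7]}' 
python3 go.py 0.602 0.0205 0.1475 0.179
```

```text
t: 40.08
tool_pos: [0.5121, 0.3091, 0.2708]
orientation: [3.141, 0.003, 0.179]
ft_force: [0.8, -0.5, 0.4]
opening: 0.06
t: 40.75
tool_pos: [0.5982, 0.0327, 0.2802]
orientation: [3.14, 0.0, 0.176]
ft_force: [0.1, -0.3, -0.2]
opening: 0.0597
t: 41.08
tool_pos: [0.6018, 0.0244, 0.2803]
orientation: [-3.14, 0.0, 0.182]
ft_force: [-1.2, 0.4, 0.2]
opening: 0.0597
t 41.08 pos [0.6018 0.0244 0.2803] rpy [-3.1399e+00  3.0000e-04  1.8160e-01] F [-1.2  0.4  0.2]
shift [-0.0005  0.0041  0.1328]
yaw 0.0026
```

```bash
python3 -m inch '{"xyz":[[0,0.002,0.03],[0,0.002,0.06],[0,0.002,0.09],[0,0.002,0.113],[0,0.002,0.125],[0,0.002,0.1315],[0,0.002,0.1315],[0,0.002,0.1315]],"yaw":[0,0,0,0,0,0,0,0],"hand":[0.7,0.7,0.7,0.7,0.7,0.7,0.7,0.7]}'
python3 -m inch '{"xyz":[[0,0,0],[0,0,0],[0,0,0],[0,0,0],[0,0,0],[0,0,0],[0,0,0],[0,0,0]],"yaw":[0,0,0,0,0,0,0,0],"hand":[0.5,0.42,0.36,0.3,0.25,0.2,0.2,0.2]}' 45
python3 -m inch '{"xyz":[[0,0,-0.005],[0,0,-0.015],[0,0,-0.03],[0,0,-0.047],[0,0,-0.064],[0,0,-0.08],[0,0,-0.093],[0,0,-0.1]],"yaw":[0,0,0,0,0,0,0,0],"hand":[0.2,0.2,0.2,0.2,0.2,0.2,0.2,0.2]}' 45
python3 go.py 0.588 0.2545 0.25
```

```text
t: 41.75
tool_pos: [0.6033, 0.0211, 0.1498]
orientation: [-3.141, -0.002, 0.18]
ft_force: [0.7, -0.6, 0.3]
opening: 0.0598
t: 42.42
tool_pos: [0.6037, 0.0205, 0.1503]
orientation: [-3.141, -0.003, 0.179]
ft_force: [-0.5, 1.0, 5.5]
opening: 0.0285
t: 43.08
tool_pos: [0.603, 0.0196, 0.2509]
orientation: [3.141, -0.002, 0.178]
ft_force: [1.0, 0.5, -2.0]
opening: 0.0288
t 43.08 pos [0.603  0.0196 0.2509] rpy [ 3.1411e+00 -2.0000e-03  1.7850e-01] F [ 1.   0.5 -2. ]
shift [ 0.0269 -0.2338  0.0008]
```

```bash
python3 -m inch '{"xyz":[[0.001,-0.008,0],[0.0025,-0.021,0],[0.005,-0.042,0],[0.008,-0.066,0],[0.011,-0.09,0],[0.0145,-0.12,0],[0.0175,-0.145,0],[0.02,-0.169,0]],"yaw":[0,0,0,0,0,0,0,0],"hand":[0.2,0.2,0.2,0.2,0.2,0.2,0.2,0.2]}' >/dev/null
python3 -m inch '{"xyz":[[0.0025,-0.021,0],[0.0045,-0.039,0],[0.0065,-0.053,0],[0.0073,-0.062,0],[0.0075,-0.0648,0],[0.0075,-0.0648,0.01],[0.0075,-0.0648,0.025],[0.0075,-0.0648,0.04]],"yaw":[0,0,0,0,0,0,0,0],"hand":[0.2,0.2,0.2,0.2,0.2,0.2,0.2,0.2]}' 
python3 -m inch '{"xyz":[[0,0,0.01],[0,0,0.01],[0,0,0.01]],"yaw":[0,0,0],"hand":[0.2,0.2,0.2]}' 
python3 go.py 0.5883 0.2547 0.1545
```

```text
t: 44.42
tool_pos: [0.5887, 0.2528, 0.2081]
orientation: [3.14, -0.0, 0.176]
ft_force: [-0.4, 0.0, -2.7]
opening: 0.0283
t: 44.67
tool_pos: [0.5879, 0.2534, 0.1979]
orientation: [3.14, 0.002, 0.177]
ft_force: [0.7, -0.3, -1.6]
opening: 0.0288
t 44.67 pos [0.5879 0.2534 0.1979] rpy [3.1404e+00 2.0000e-03 1.7730e-01] F [ 0.7 -0.3 -1.6]
shift [ 0.0007 -0.0013  0.0434]
```

```bash
python3 -m inch '{"xyz":[[0,-0.001,0.01],[0,-0.001,0.022],[0,-0.001,0.032],[0,-0.001,0.039],[0,-0.001,0.043],[0,-0.001,0.045],[0,-0.001,0.046],[0,-0.001,0.046]],"yaw":[0,0,0,0,0,0,0,0],"hand":[0.2,0.2,0.2,0.2,0.2,0.2,0.2,0.2]}'
```

```text
t: 45.33
tool_pos: [0.5887, 0.2563, 0.1554]
orientation: [3.141, -0.001, 0.179]
ft_force: [-2.9, -1.5, 12.5]
opening: 0.0283
```

Contact. I'll release, rise, back off to the right and check.

```bash
python3 -m inch '{"xyz":[[0,0,0],[0,0,0],[0,0,0],[0,0,0],[0,0,-0.015],[0,0,-0.05],[0,0,-0.09],[0,0,-0.13]],"yaw":[0,0,0,0,0,0,0,0],"hand":[0.4,0.55,0.7,0.7,0.7,0.7,0.7,0.7]}'
python3 -m inch '{"xyz":[[-0.005,0.034,0],[-0.01,0.07,0],[-0.015,0.106,0],[-0.02,0.142,0],[-0.025,0.178,0],[-0.03,0.21,0],[-0.03,0.21,0],[-0.03,0.21,0]],"yaw":[0,0,0,0,0,0,0,0],"hand":[0.7,0.7,0.7,0.7,0.7,0.7,0.7,0.7]}'
python3 - <<'E'
from h import *
f=grab('top','t9');f0=pickle.load(open('top0.pkl','rb'));g=grab('scene','s9');g0=pickle.load(open('scene0.pkl','rb'))
C=lambda a,b:a['color'][b[0]:b[1],b[2]:b[3],::-1]
b=(135,250,60,200);d=(100,210,310,450)
r=lambda a:cv2.resize(a,(400,290),interpolation=cv2.INTER_CUBIC)
cv2.imwrite('pics/fin.png',np.vstack([np.hstack([r(C(f0,b)),r(C(f,b))]),np.hstack([r(C(g0,d)),r(C(g,d))])]))
for n,(x,y,z) in dict(can=(.566,.387,.144),bottle=(.512,.308,.15),flask=(.588,.255,.162)).items():
  for a in (f0,f,g0,g):
    P=cloud(a);m=(np.hypot(P[...,0]-x,P[...,1]-y)<.03)&(P[...,2]>z-.008)&(P[...,2]<z+.01);print(n,m.sum(),np.median(P[m],0).round(4))
E
```

```text
t: 46.0
tool_pos: [0.5873, 0.2556, 0.2832]
orientation: [3.141, 0.003, 0.179]
ft_force: [1.1, 0.4, -0.4]
opening: 0.0599
t: 46.67
tool_pos: [0.5958, 0.0406, 0.2826]
orientation: [3.141, 0.001, 0.173]
ft_force: [-0.5, 0.2, 0.0]
opening: 0.0601
can 198 [0.5643 0.3901 0.144 ]
can 204 [0.5614 0.3869 0.1437]
can 119 [0.5654 0.3847 0.1433]
can 114 [0.5621 0.3814 0.143 ]
bottle 193 [0.5077 0.3103 0.1496]
bottle 185 [0.5041 0.3079 0.1494]
bottle 112 [0.5095 0.305  0.1487]
bottle 113 [0.5052 0.3038 0.1489]
flask 164 [0.5861 0.2557 0.1615]
flask 167 [0.5831 0.2556 0.1615]
flask 114 [0.5886 0.2504 0.1614]
flask 115 [0.5857 0.2504 0.1612]
```

View pics/fin.png

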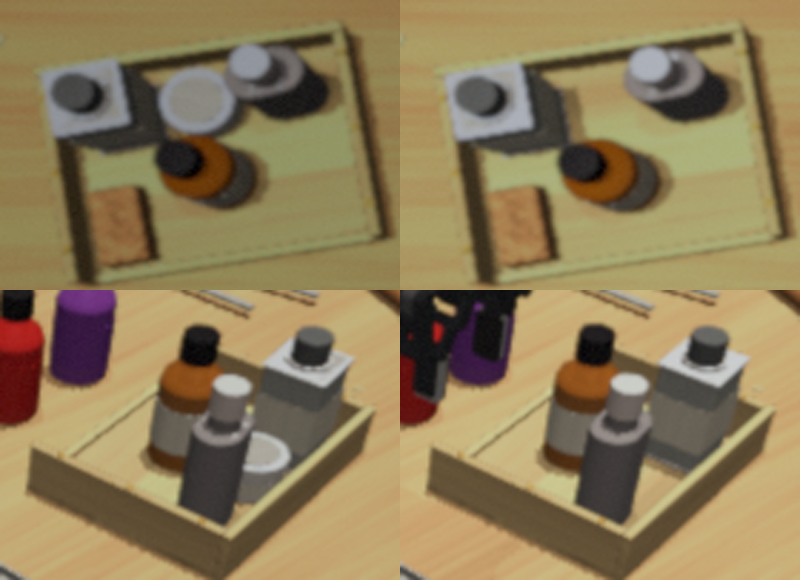

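All three stand upright within about 5 mm of their starting places, and the block hasn't moved. The gripper is clear, so I'm handing in.

```bash
python3 -c "
from h import *
print(env.observe()['ft_force'].round(1)); print(env.sign_off())"
```

```text
[0.6 1.4 0.2]
the job is handed in; nothing more can be done
None
```

The job is done and handed in at about 47 s of robot time, out of the 147 s allowed; no verdict was reported. I stood the flask, bottle and can on the drip tray, set the tin on the largest cork mat, and put the can, bottle and flask back in the finishing tray.

**Containers:** before-and-after depth images put the can about 4.5 mm, the bottle 4–5 mm and the flask 3 mm from where they started. The limit is 15 mm. All three look upright in the last pictures.

**Tin:** it stands on the mat, about 4 mm off the mat's centre by the top camera. The scene camera gave 4–6 mm, so the two disagree by a couple of mm; the limit is 15 mm. I measured this just after placing it and not again at the end, but the arm did not go near it afterwards.

**Bystanders:** the sanding block and bowl look unmoved, judged by eye only. The block was in the last picture; the bowl was last seen just after the tin was placed.

**Forces:** the highest wrist force I read was about 30 N, when setting the bottle on the drip tray. I released and retracted the gripper before handing in, and it was touching nothing.

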